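# Hook a dropped mounting plate out from behind a drive guard

### The arm

A 6-joint arm with a two-finger parallel gripper is mounted at the origin on the work surface. World frame = base frame: x ahead of the robot, y to its left, z up, the work surface at z = 0. Lengths are in m, angles in degrees, forces in N, time in s.
With the tool pointing down it reaches from about 0.4 to 0.825 m from the base axis. Payload 7 kg.
Tool frame: the origin (TCP) lies at the very end of the fingers, on their centre line; the grasp point (between the pads) lies 19 mm behind it; z points along the fingers, y is the line along which they close (so a half turn about z gives the same grasp; the last joint's range is limited). The gripper opens to 88 mm and grips with 3 to 60 N. Pads are 19 mm wide; open, the fingers measure 130 mm over their backs; the gripper's body (78 mm by 193 mm) begins 47 mm behind the grasp point.
Start: joints at [-52.133, 20.546, 0.682, 0, -70.136, -16.507], TCP at [0.246, -0.629, 0.227] pointing down, gripper open.
Joint ranges: [-176.03, 176.03], [-82.01, 121.73], [-58.28, 71.71], [-173.87, 95.51], [-174.79, -0.11], [-173.66, 173.66]. Speed limits (degrees/s): [136.94, 136.94, 172.46, 180, 180, 180].

### API

Orientations are given as [roll, pitch, yaw] about the fixed x, y, z axes, in that order (R = Rz(yaw) Ry(pitch) Rx(roll)).
In Python, from plant import r gives the robot as it stands. The module is installed in compiled form; this text tells all that it offers.
- The arm moves only by the tool jog_arm, never from a script. Its arguments are lists of equal length, an entry for each row: "travel": the shift along the tool's x, y, z each as a share of 50 cm, from -1 to 1, a list of three; "dr": the turn, a rotation vector about the tool's x, y, z each as a share of 360 degrees, from -1 to 1, a list of three; "claw": the opening, from 0 (shut) to 1 (fully open). A call has exactly 10 rows; each row is the pose to reach, as a shift and turn from the pose commanded when the call began, along the tool's axes at that moment, turning the shorter way round; what a row does not reach only later rows make up. A row lasts 1/8 s, in which the tool goes at most 62.5 mm and 10.7 degrees, less where a joint would pass 70% of its speed; a pose out of reach is approached as far as the arm can. A call with a number of a shift or a turn outside -1 to 1 is refused whole. A call with a gripper value outside its range is refused whole. The fingers move at their own pace and stop on an object; "newtons" is the grip in N (left out, the last holds). Time passes only in rows, so rows that repeat a pose let the fingers close, or fill a call up. It gives the time, the measured TCP pose, the force, the opening and the grip force at its end, in the units of the state.
- r.get_state(): the state, without advancing time (a new reading comes with each control period).
- r.capture(name): name is "side" or "top"; returns a dict with "pixels" (384x512x3 uint8, red, green, blue), "range_z" (384x512 float32, m along the optical axis (not along the pixel's ray), 0 where there is no reading), "fx", "fy", "cx", "cy" (pixels), "dist_coeffs" ([k1, k2, p1, p2, k3] as OpenCV has them; the pictures are not rectified), "position" and "attitude" of the camera in the world. Camera axes: x right, y up, looking along -z (the intrinsics and any distortion apply to the point x, -y, -z); pixel columns grow to the right and rows downward; lengths in m; the calibration is good to about 2 mm. A picture is of the moment at which its call begins.
- r.close_job(): hands the job in; it is judged then, once.
Trained networks look in the newest picture that a camera, given by its name, has taken for a name from the list of things; names that differ only in an ending like _2 or _b are one class to them, and where a whole thing is asked for, a point or a joint stands for the part that bears it (a point fixed in the world has none). Each returns a list of dicts, best first, with "conf" (0 to 1); they miss things now and then, are a little off and sometimes report something else, mostly with a low value. They report only what shows in the picture. A call takes as long as a camera call. They do not tell look-alikes from the thing itself.
- r.boxes_of(name, camera): "extent" ([left, top, right, bottom] in pixels, round what is visible of it).
- r.regions_of(name, camera): "pixels" (384x512 bool, what is visible of it) and "extent" ([left, top, right, bottom] in pixels, round what is visible of it).
- r.tip_of(name, camera): "at" ([column, row] in pixels: a listed point, or the origin of a listed thing).
The state is a dict: "time_s": time; "joints": joint angles; "qd": joint speeds; "joint_torque": joint torques, N m; "tcp_pos": TCP position; "eef_rot": TCP orientation; "contact_force": force on the tool from outside, world axes, zero at the start; "moment": the same for the moment, N m; "gripper_width": finger opening in m; "gripper_force": force on a finger pad.
Only numpy, scipy, OpenCV 4.12 (cv2) and the standard library are available. Lean on these libraries where they do the work, as an engineer would, in place of code of your own. Each camera call takes 0.05 s, during which the arm holds its last target. There are 200 camera calls.

### The job

With the hooked rod, reach under the fixed guard's front sheet, hook the dropped slotted plate and draw it out until its long edge lies flush against the stop bar inside the tray's front lip, and hold it snug there for a moment with a light steady pull. Then stand the rod back upright on the bench in front of the tray and let go. Never press or pull hard, keep the gripper off the plate and the guard, and leave the other things where they are.

Things in the scene. Friction and masses are not known exactly. Their poses are not given: they have to be found in the camera images.
- guard: The fixed guard on its steel drip tray, 290 mm wide (x), 296 mm deep (y). Origin on the bench; +y points in behind the guard (roughly world +y), z up. Tray floor top at z = 3 mm, front lip's inner face at y = -120 mm, other rims 15 mm high. Wire bars every 35 mm roof it at 172 mm, a wire runs along each side; a small motor drive fills the back (y = 110 to 170 mm).
- opening (a point): Middle of the lower edge of the guard's clear front sheet, which stands across the tray 90 mm behind the front lip; axes as the guard's. The way under it is 70 mm high above the bench and 256 mm wide; the sheet reaches up to 178 mm. What is drawn out lies between it and the stop.
- lip_face (a point): Middle of the inner face of the tray's front lip (rigid, 290 mm long, 6 mm thick, its top 12 mm above the tray floor), at tray floor height; axes as the guard's: x along the lip, +y in towards the guard, z up.
- stop: The adjustable stop: an aluminium bar 200 mm long, 10 mm wide, 12 mm high, lying across the tray parallel to the lip, clamped rigidly on two slotted rails. The origin is the rails' front end, at the middle of the lip's inner face; the face of the bar that the plate meets is 12 to 38 mm behind it (+y), different each time and not measured: it must be felt or seen.
- plate: Dropped part: dark steel plate 80 (x) by 50 (y) by 8 mm, with a through slot 44 (x) by 24 (y) mm in its middle. Origin: centre of the underside. 0.12 to 0.25 kg, drags with 1 to 2.5 N. Starts flat on the tray floor 45 to 105 mm behind the front sheet, turned up to 0.45 rad. Hooked in the slot, it squares itself when pulled on the stop. Snug: 5 to 10 N of pull for half a second; 15 N is too hard.
- plate_corner_a (a point): -x end of the plate's front (-y) long edge, at half thickness.
- plate_corner_b (a point): +x end of the plate's front (-y) long edge, at half thickness.
- rod: The hooked rod: a black handle block 26 (x) by 90 (y) by 54 mm high stands on the bench; from its +y end a 7 mm steel rod runs along +y, its axis 32 mm above the handle's underside, to y = 260 mm, where it turns down into a toe leaning 8 mm back. Origin: centre of the handle's underside. About 0.22 kg, centre of mass 20 to 25 mm towards +y. Take the handle across its 26 mm from above.
- toe (a point): Centre of the round tip (radius 3.5 mm) of the rod's down-turned toe, 252 mm ahead of the handle's origin and 4 mm above its underside; 28 mm below the rod's axis.
- nut: Bystander: steel nut, 20 mm across, 9 mm high, lying on the tray near its +x rim behind the guard's sheet. Origin: centre of underside.
- post: Bystander: steel post 21 mm in diameter, 50 mm tall, standing on the tray near its -x rim in front of the guard's sheet. Origin: centre of underside.
- bottle: Bystander: small amber bottle, 36 mm in diameter, 75 mm tall. Origin: centre of underside.
- driver: Bystander: screwdriver lying beyond the work area.
- tape: Bystander: roll of tape, 64 mm in diameter, 20 mm high.
- carton: Bystander: small carton 70 by 90 by 50 mm.
- pot: Bystander: white pot, 64 mm in diameter, 60 mm tall.
Not all that is in view belongs to the job. There is more than one size of the plate; the one meant has the size given above.

How it is judged:
By the outcome, as a careful person would: the job done as asked, in the order asked, and still so for the second after the job is handed in, with the robot touching nothing.
It also fails if it takes over 70 s, if anything falls off the work surface, if the arm or the gripper's body presses on something with over 40 N, if the wrist force passes 120 N, or if a joint passes its speed limit or range.

## Working session

There is one attempt and no reset: what is moved stays moved. The work goes in short steps, Python scripts to look and compute and a tool call to move; the robot and the scene stay as the last step left them, time stands still between calls to the robot, and variables do not carry over. Pictures are saved under pics/ and viewed, at most 10 in all, crops included, and the job is handed in when it is done.

Besides the shell and the picture viewer there is one more tool, called after "Request:" as name(argument=value, ...) on one line, values as JSON. jog_arm: Moves the arm, as the interface text tells. Its arguments: {"type":"object","properties":{"travel":{"type":"array"},"dr":{"type":"array"},"claw":{"type":"array"},"newtons":{"type":"number"}},"required":["travel","dr","claw"]}

```bash
mkdir -p pics; cat > h.py <<'E'
import numpy as np, cv2
from scipy.spatial.transform import Rotation as R
from plant import r
def cap(n,save=None):
    c=r.capture(n)
    if save: cv2.imwrite('pics/'+save,cv2.cvtColor(c['pixels'],cv2.COLOR_RGB2BGR))
    return c
def K(c): return np.array([[c['fx'],0,c['cx']],[0,c['fy'],c['cy']],[0,0,1.]])
def att(c):
    a=np.array(c['attitude'],float)
    if a.shape==(3,3): return a
    if a.size==4: return R.from_quat(a).as_matrix()
    return R.from_euler('xyz',a,degrees=True).as_matrix()
def ray(c,uv):
    uv=np.array(uv,float).reshape(-1,1,2)
    p=cv2.undistortPoints(uv,K(c),np.array(c['dist_coeffs'],float))[:,0]
    return np.c_[p[:,0],-p[:,1],-np.ones(len(p))]@att(c).T
def atz(c,uv,z):
    d=ray(c,uv);o=np.array(c['position']);return o+d*((z-o[2])/d[:,2])[:,None]
def cloud(c,mask):
    v,u=np.nonzero(mask&(c['range_z']>0));d=ray(c,np.c_[u,v])
    return np.array(c['position'])+d*c['range_z'][v,u][:,None]
def proj(c,P):
    q=(np.atleast_2d(P)-np.array(c['position']))@att(c);q=q*[1,-1,-1]
    return cv2.projectPoints(q,np.zeros(3),np.zeros(3),K(c),np.array(c['dist_coeffs'],float))[0][:,0]
E
python3 - <<'E'
from h import *
for n in('side','top'):
    c=cap(n,n+'0.png');print(n,c['position'],c['attitude'],c['fx'],c['dist_coeffs'])
    for k in('guard','opening','lip_face','stop','plate','plate_corner_a','plate_corner_b','rod','toe','nut','post','bottle'):
        t=r.tip_of(k,n);b=r.boxes_of(k,n)
        print(k,[(np.round(x['at']).tolist(),round(x['conf'],2),np.round(atz(c,x['at'],0.003)[0],3).tolist()) for x in t[:3]],[(np.round(x['extent']).tolist(),round(x['conf'],2)) for x in b[:3]])
print(r.get_state())
E
```

```text
side [0.17761054 0.94276313 1.17225525] [  44.15932867    0.67187849 -159.07165884] 485.0742476945417 [-0.07022033  0.          0.          0.          0.        ]
guard [([245.0, 269.0], 0.86, [0.5, 0.224, 0.003])] [([172.0, 214.0, 303.0, 333.0], 0.82)]
opening [([245.0, 246.0], 0.57, [0.53, 0.148, 0.003])] [([174.0, 212.0, 301.0, 332.0], 0.65)]
lip_face [([254.0, 237.0], 0.88, [0.518, 0.106, 0.003]), ([190.0, 197.0], 0.24, [0.773, 0.026, 0.003]), ([234.0, 365.0], 0.18, [0.42, 0.498, 0.003])] [([173.0, 213.0, 302.0, 331.0], 0.94), ([221.0, 267.0, 250.0, 296.0], 0.36)]
stop [] []
plate [([234.0, 282.0], 0.8, [0.511, 0.276, 0.003]), ([188.0, 200.0], 0.45, [0.771, 0.041, 0.003]), ([177.0, 227.0], 0.44, [0.755, 0.153, 0.003])] [([215.0, 270.0, 250.0, 294.0], 0.74), ([167.0, 220.0, 187.0, 235.0], 0.47)]
plate_corner_a [([248.0, 279.0], 0.8, [0.48, 0.251, 0.003]), ([168.0, 222.0], 0.45, [0.789, 0.148, 0.003]), ([180.0, 229.0], 0.45, [0.743, 0.16, 0.003])] [([171.0, 216.0, 193.0, 230.0], 0.64), ([220.0, 268.0, 249.0, 296.0], 0.45)]
plate_corner_b [([248.0, 279.0], 0.8, [0.48, 0.251, 0.003]
[... 2432 characters left out ...]
53.0], 0.5)]
{'time_s': 2.5, 'joints': array([-5.21346446e+01,  2.05484512e+01,  6.81058084e-01, -1.23197409e-03,
       -7.01347008e+01, -1.65057968e+01]), 'qd': array([-0.01100767, -0.03293103,  0.09363127, -0.04331412, -0.05155657,
       -0.06416304]), 'joint_torque': array([-2.64945520e-04, -5.82372093e+01,  2.93301344e+01,  7.00268403e+00,
        1.26006870e-02,  2.25533682e-06]), 'tcp_pos': array([ 0.24581634, -0.62862232,  0.22652689]), 'eef_rot': array([ 1.79997663e+02,  5.15998420e-04, -1.58640860e+02]), 'contact_force': array([ 0.05753514,  0.07909818, -1.0309441 ]), 'moment': array([0.06793075, 0.07575484, 0.04929849]), 'gripper_force': 0.0, 'gripper_width': 0.08772335695262075}
```

```bash
python3 - <<'E'
import cv2
a=cv2.imread('pics/top0.png')[130:290,100:400];a=cv2.rotate(a,cv2.ROTATE_90_CLOCKWISE)
a=cv2.resize(a,None,fx=2,fy=2,interpolation=cv2.INTER_CUBIC)
b=cv2.imread('pics/top0.png')[165:285,110:245];b=cv2.rotate(b,cv2.ROTATE_90_CLOCKWISE);b=cv2.resize(b,None,fx=4,fy=4,interpolation=cv2.INTER_CUBIC)[:600]
import numpy as np
b=cv2.copyMakeBorder(b,0,600-b.shape[0],0,0,cv2.BORDER_CONSTANT)
cv2.imwrite('pics/c0.png',np.hstack([a,b])[:, :800])
E
```

```text
(no output)
```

View pics/c0.png

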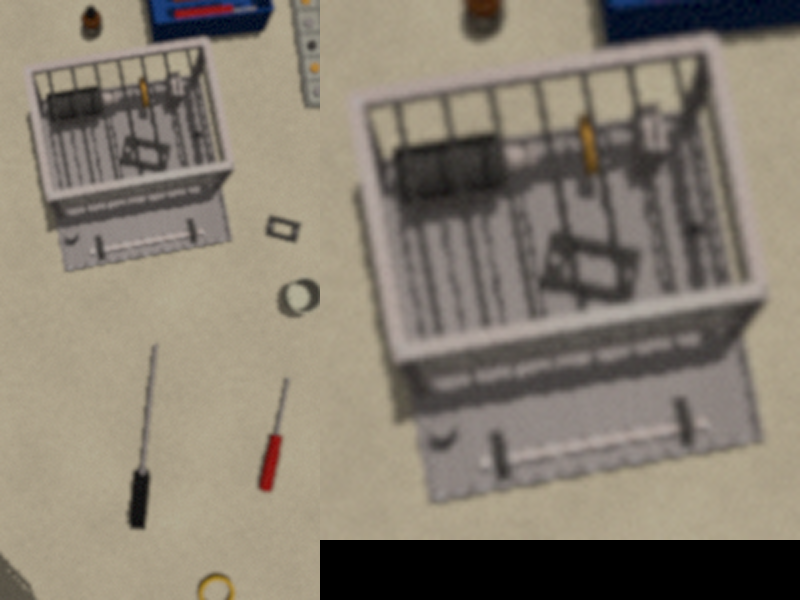

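View pics/side0.png

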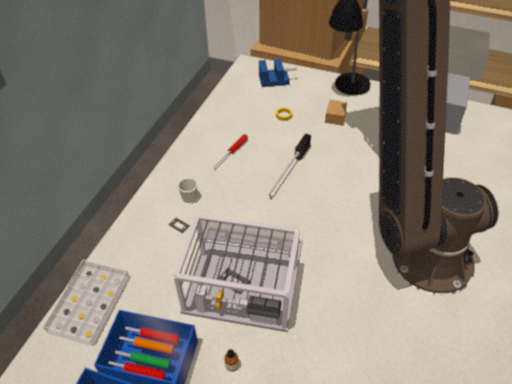

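```bash
python3 - <<'E'
from h import *
c=cap('top');s=cap('side')
for n,C in(('top',c),('side',s)):
    for k in('plate','rod','stop','lip_face','guard'):
        for m in r.regions_of(k,n)[:2]:
            P=cloud(C,m['pixels'])
            print(n,k,round(m['conf'],2),m['pixels'].sum(),'med',np.median(P,0).round(4),'z5/95',np.percentile(P[:,2],[5,50,95]).round(4))
            if k in('stop','plate'):
                v,u=np.nonzero(m['pixels']);Q=atz(C,np.c_[u,v],.015 if k=='stop' else .011)[:,:2]
                b=cv2.minAreaRect(Q.astype(np.float32));print('  rect',np.round(b[0],4),np.round(b[1],4),round(b[2],1), cv2.boxPoints(b).round(3).tolist())
            if k=='rod':
                v,u=np.nonzero(m['pixels']);Q=atz(C,np.c_[u,v],.032)[:,:2];q=Q-Q.mean(0);d=np.linalg.svd(q,full_matrices=False)[2][0];t=q@d
                print('  axis',d.round(4),'ends',(Q.mean(0)+d*t.min()).round(4),(Q.mean(0)+d*t.max()).round(4))
# lip line & tray: pixel picks from the picture
f=lambda X,Y:(110+Y/4,284-X/4)
print('lip outer top z.015',atz(c,[f(110,502),f(442,440)],.015).round(4).tolist())
print('roof front corners z.175',atz(c,[f(75,358),f(445,290),f(35,100),f(400,40)],.178).round(4).tolist())
pl=[f(221,292),f(240,235),f(318,262),f(298,302)]
print('plate corners z.011',atz(c,pl,.011).round(4).tolist())
print('slot corners',atz(c,[f(255,285),f(265,247),f(300,260),f(290,290)],.011).round(4).tolist())
print('bar ends z.015',atz(c,[f(162,463),f(388,422)],.015).round(4).tolist())
# height profile along guard y
E
```

```text
top plate 0.48 279 med [0.5157 0.2678 0.011 ] z5/95 [0.0023 0.011  0.1748]
  rect [0.5144 0.2725] [0.0524 0.085 ] 75.9 [[0.46700000762939453, 0.25699999928474426], [0.5490000247955322, 0.2370000034570694], [0.5619999766349792, 0.2879999876022339], [0.47999998927116394, 0.30799999833106995]]
top rod 0.93 346 med [ 0.4982 -0.2872  0.0521] z5/95 [0.0313 0.0521 0.0569]
  axis [-0.1267 -0.9919] ends [ 0.5262 -0.0549] [ 0.4872 -0.3601]
top stop 0.64 163 med [0.5011 0.121  0.0146] z5/95 [0.0026 0.0146 0.0217]
  rect [0.513  0.1278] [0.183  0.0315] 10.3 [[0.41999998688697815, 0.12700000405311584], [0.4259999990463257, 0.09600000083446503], [0.6060000061988831, 0.1289999932050705], [0.6000000238418579, 0.1599999964237213]]
top stop 0.31 626 med [ 0.4328 -0.5355  0.0489] z5/95 [0.0191 0.0489 0.0531]
  rect [ 0.4313 -0.5521] [0.074  0.1108] 7.3 [[0.3880000114440918, -0.5019999742507935], [0.4020000100135803, -0.6119999885559082], [0.4749999940395355, -0.6019999980926514], [0.460999995470047, -0.492000013589859]]
top lip_face 0.74 8836 med [0.4974 0.2577 0.0067] z5/95 [-0.0003  0.0067  0.1788]
t
[... 1147 characters left out ...]
95 [-1.000e-04  6.370e-02  1.783e-01]
side guard 0.74 11295 med [0.491  0.2679 0.063 ] z5/95 [1.000e-04 6.300e-02 1.782e-01]
side guard 0.62 422 med [ 0.4276 -0.5154  0.0488] z5/95 [0.0096 0.0488 0.0547]
lip outer top z.015 [[0.3779, 0.0735, 0.015], [0.6603, 0.1231, 0.015]]
roof front corners z.175 [[0.3668, 0.1657, 0.178], [0.6392, 0.2156, 0.178], [0.3387, 0.3577, 0.178], [0.6096, 0.4068, 0.178]]
plate corners z.011 [[0.4736, 0.2518, 0.011], [0.4904, 0.3012, 0.011], [0.5568, 0.2779, 0.011], [0.5391, 0.2431, 0.011]]
slot corners [[0.5026, 0.2578, 0.011], [0.5116, 0.2908, 0.011], [0.5414, 0.2796, 0.011], [0.5324, 0.2535, 0.011]]
bar ends z.015 [[0.4218, 0.1057, 0.015], [0.614, 0.1389, 0.015]]
```

```bash
cat >> h.py <<'E'
def go(p,yaw,pitch0=None):
    s=r.get_state();A=R.from_euler('xyz',s['eef_rot'],degrees=True)
    B=R.from_euler('xyz',[180,0,yaw],degrees=True)
    print('travel',((A.inv().apply(np.array(p)-s['tcp_pos']))/.5).round(4).tolist(),'dr',((A.inv()*B).as_rotvec()/(2*np.pi)).round(4).tolist())
E
python3 - <<'E'
from h import *
for n in('top','side'):
    c=cap(n)
    m=np.zeros((384,512),bool);
    if n=='top': m[205:235,300:380]=1
    else: m[125:175,285:320]=1
    P=cloud(c,m);P=P[(P[:,2]>.046)&(P[:,2]<.062)]
    print(len(P),P.mean(0).round(4),[np.round(x,4) for x in cv2.minAreaRect(P[:,:2].astype(np.float32))],P.min(0).round(3),P.max(0).round(3))
go([.4925,-.313,.11],-97.3)
E
```

```text
222 [ 0.4934 -0.3087  0.0535] [array([ 0.4935, -0.309 ]), array([0.0913, 0.0258]), np.float64(82.7238)] [ 0.477 -0.354  0.046] [ 0.509 -0.264  0.059]
144 [ 0.4927 -0.307   0.0535] [array([ 0.4933, -0.3098]), array([0.097 , 0.0268]), np.float64(82.0826)] [ 0.477 -0.359  0.046] [ 0.51  -0.261  0.061]
travel [-0.6894, 0.4083, 0.2332] dr [-0.0, -0.0, -0.1704]
```

Request:
jog_arm(travel=[[-0.0882,0.0545,0.029],[-0.1764,0.109,0.058],[-0.2646,0.1636,0.0875],[-0.3528,0.218,0.1166],[-0.441,0.2727,0.1458],[-0.529,0.327,0.175],[-0.617,0.382,0.204],[-0.7057,0.4363,0.2332],[-0.7057,0.4363,0.2332],[-0.7057,0.4363,0.2332]], dr=[[0,0,-0.022],[0,0,-0.044],[0,0,-0.066],[0,0,-0.088],[0,0,-0.11],[0,0,-0.132],[0,0,-0.152],[0,0,-0.1704],[0,0,-0.1704],[0,0,-0.1704]], claw=[1,1,1,1,1,1,1,1,1,1], newtons=40)

```text
time_s: 4.45
tcp_pos: [0.4951, -0.2968, 0.11]
eef_rot: [180.0, -0.0, -97.3]
contact_force: [-0.7, 0.1, 0.6]
gripper_width: 0.0875
gripper_force: 0.0
```

```bash
python3 - <<'E'
from h import *
s=r.get_state();print(s['contact_force'],s['time_s'])
go([.495,-.297,.016],-97.3)
E
```

```text
[-0.74175914  0.13317024  0.59800736] 4.45
travel [0.0004, 0.0002, 0.188] dr [0.0, -0.0, 0.0001]
```

Request:
jog_arm(travel=[[0,0,0.07],[0,0,0.14],[0,0,0.175],[0,0,0.188],[0,0,0.188],[0,0,0.188],[0,0,0.188],[0,0,0.188],[0,0,0.188],[0,0,0.188]], dr=[[0,0,0],[0,0,0],[0,0,0],[0,0,0],[0,0,0],[0,0,0],[0,0,0],[0,0,0],[0,0,0],[0,0,0]], claw=[0.8,0.6,0.6,0.6,0.6,0,0,0,0,0], newtons=40)

```text
time_s: 5.7
tcp_pos: [0.4954, -0.297, 0.0165]
eef_rot: [-180.0, -0.0, -97.3]
contact_force: [-0.0, 1.5, 5.1]
gripper_width: 0.0258
gripper_force: 40.0
```

Request:
jog_arm(travel=[[0,0,-0.02],[0,0,-0.049],[0,0,-0.049],[-0.05,-0.03,-0.049],[-0.1,-0.06,-0.049],[-0.15,-0.09,-0.049],[-0.2,-0.12,-0.049],[-0.26,-0.1556,-0.049],[-0.26,-0.1556,-0.049],[-0.26,-0.1556,-0.049]], dr=[[0,0,0],[0,0,0],[0,0,0],[0,0,-0.01],[0,0,-0.02],[0,0,-0.03],[0,0,-0.04],[0,0,-0.048],[0,0,-0.048],[0,0,-0.048]], claw=[0,0,0,0,0,0,0,0,0,0], newtons=40)

```text
time_s: 6.95
tcp_pos: [0.5881, -0.1778, 0.0401]
eef_rot: [179.9, 0.0, -80.0]
contact_force: [-0.5, -0.5, -1.9]
gripper_width: 0.0257
gripper_force: 40.0
```

```bash
python3 - <<'E'
from h import *
s=r.get_state();print(s['contact_force'],s['moment'],s['time_s'],s['tcp_pos'],s['eef_rot'])
y=np.radians(10);g=np.array([-np.sin(y),np.cos(y),0])
for n in('top','side'):
    c=cap(n,n+'1.png')
    toe=s['tcp_pos']+g*.24+[0,0,-.0125];rodend=s['tcp_pos']+g*.248+[0,0,.0155]
    t=r.tip_of('toe',n)
    print(n,'pred toe px',proj(c,[toe]).round(1),'seen',[(x['at'],x['conf'],atz(c,x['at'],toe[2])[0].round(4)) for x in t[:2]],'pred',toe.round(4))
    for m in r.regions_of('rod',n)[:1]:
        P=cloud(c,m['pixels']);a=(P-s['tcp_pos'])@g;b=P[:,2]-s['tcp_pos'][2];x=(P-s['tcp_pos'])@np.cross(g,[0,0,1]);k=(a>.05)&(b<.05)
        print(' rod z fit',np.polyfit(a[k],b[k],1),'x fit',np.polyfit(a[k],x[k],1),'amax',a.max(),k.sum())
    cc=cv2.imread('pics/%s1.png'%n); 
    u,v=proj(c,[[.53,.15,.02]])[0].astype(int); cc=cc[v-60:v+60,u-80:u+80] if n=='side' else cc[v-60:v+60,u-70:u+90]
    cv2.imwrite('pics/%s1c.png'%n,cv2.resize(cc,(800,600),interpolation=cv2.INTER_CUBIC))
E
```

```text
[-0.53223457 -0.513121   -1.90002636] [0.00603619 0.15944925 0.00312829] 6.95 [ 0.58808044 -0.17780879  0.04009207] [ 1.79949484e+02  1.92601204e-02 -8.00294980e+01]
top pred toe px [[239.  206.1]] seen [] pred [0.5464 0.0585 0.0276]
side pred toe px [[250.7 217.6]] seen [([251.1, 217.5], 0.65, array([0.5453, 0.0576, 0.0276]))] pred [0.5464 0.0585 0.0276]
 rod z fit [-0.00407389  0.01894714] x fit [ 0.00109808 -0.00076544] amax 0.24774006778067242 56
```

View pics/top1c.png

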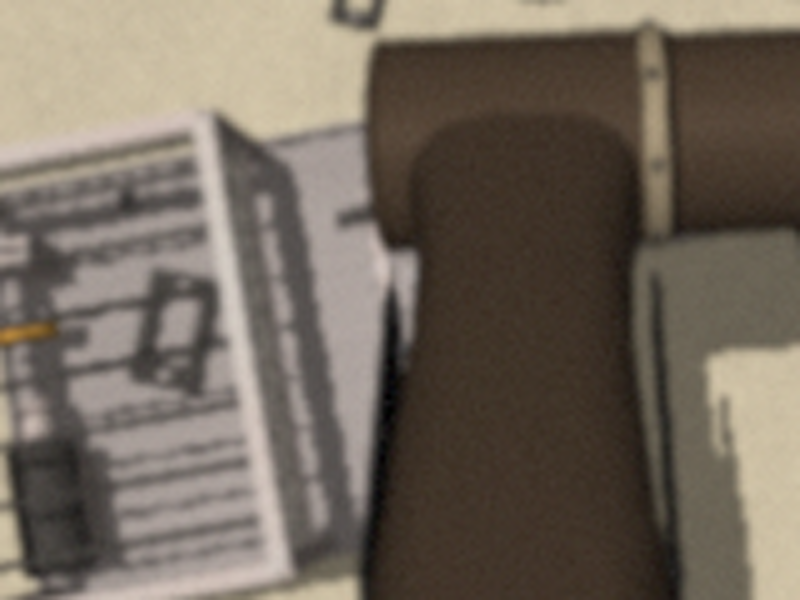

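Request:
jog_arm(travel=[[-0.05,0,0],[-0.1,0,0],[-0.15,0,0],[-0.2,0,0],[-0.25,0,0],[-0.3,0,0],[-0.35,0,0],[-0.4,0,0],[-0.439,0,0],[-0.439,0,0]], dr=[[0,0,0],[0,0,0],[0,0,0],[0,0,0],[0,0,0],[0,0,0],[0,0,0],[0,0,0],[0,0,0],[0,0,0]], claw=[0,0,0,0,0,0,0,0,0,0])

```text
time_s: 8.5
tcp_pos: [0.5506, 0.0393, 0.0406]
eef_rot: [-180.0, 0.0, -79.9]
contact_force: [-0.9, -0.4, -2.3]
gripper_width: 0.0259
gripper_force: 40.0
```

```bash
python3 - <<'E'
from h import *
s=r.get_state();print(s['contact_force'],s['time_s'],s['tcp_pos'],s['eef_rot'])
y=np.radians(10);g=np.array([-np.sin(y),np.cos(y),0]);ims=[]
for n in('top','side'):
    c=cap(n,n+'2.png')
    toe=s['tcp_pos']+g*.24+[0,0,-.0125]
    t=r.tip_of('toe',n)
    print(n,'pred toe px',proj(c,[toe]).round(1),'seen',[(x['at'],x['conf'],atz(c,x['at'],toe[2])[0].round(4)) for x in t[:2]],'pred',toe.round(4))
    for m in r.regions_of('plate',n)[:2]:
        v,u=np.nonzero(m['pixels']);b=cv2.minAreaRect(atz(c,np.c_[u,v],.011)[:,:2].astype(np.float32));print(b)
    cc=c['pixels'][:,:,::-1];u,v=proj(c,[[.51,.26,.02]])[0].astype(int);cc=cc[v-40:v+40,u-27:u+27]
    ims.append(cv2.resize(cc,(400,593),interpolation=cv2.INTER_CUBIC))
cv2.imwrite('pics/c2.png',np.hstack(ims))
E
```

```text
[-0.85531106 -0.44390713 -2.30775966] 8.5 [0.5505921  0.03925213 0.04062333] [-1.79980433e+02  5.40937781e-03 -7.99372477e+01]
top pred toe px [[174.9 218.3]] seen [] pred [0.5089 0.2756 0.0281]
side pred toe px [[234.7 277.6]] seen [([235.9, 278.8], 0.74, array([0.5045, 0.278 , 0.0281]))] pred [0.5089 0.2756 0.0281]
((0.5135549902915955, 0.27646520733833313), (0.05664777755737305, 0.08309919387102127), 80.38555145263672)
((0.7419854402542114, -0.17793899774551392), (0.10556426644325256, 0.016481544822454453), 85.08430480957031)
```

View pics/c2.png

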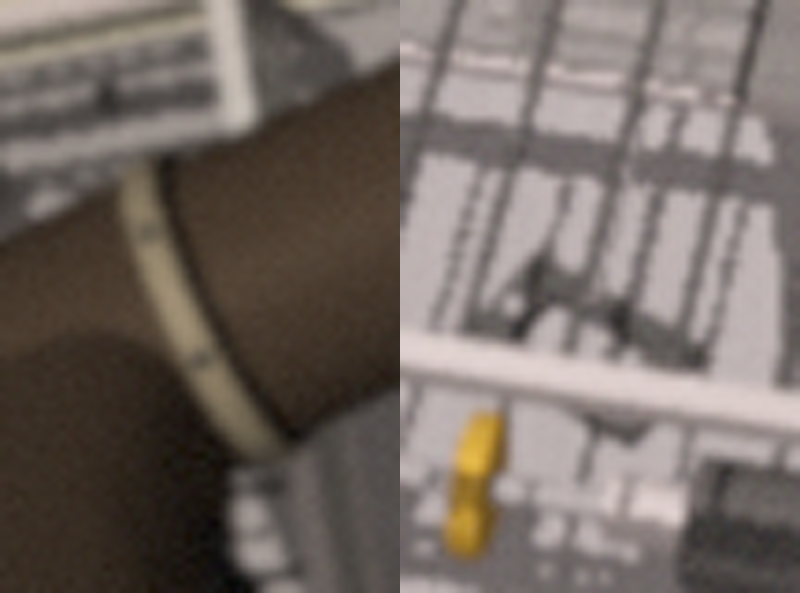

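Request:
jog_arm(travel=[[0,0,0.008],[0,0,0.016],[0,0,0.022],[0,0,0.026],[0,0,0.028],[0,0,0.03],[0,0,0.032],[0,0,0.033],[0,0,0.033],[0,0,0.033]], dr=[[0,0,0],[0,0,0],[0,0,0],[0,0,0],[0,0,0],[0,0,0],[0,0,0],[0,0,0],[0,0,0],[0,0,0]], claw=[0,0,0,0,0,0,0,0,0,0])

```text
time_s: 10.05
tcp_pos: [0.5506, 0.0383, 0.024]
eef_rot: [-180.0, -0.0, -80.0]
contact_force: [0.1, -0.2, -1.6]
gripper_width: 0.0256
gripper_force: 40.0
```

```bash
python3 - <<'E'
from h import *
for i in range(3):
    c=cap('side');s=r.get_state();print(s['contact_force'],s['moment'],s['time_s'],s['tcp_pos'],s['eef_rot'])
t=r.tip_of('toe','side');print([(x['at'],x['conf']) for x in t])
E
```

```text
[-0.29095489 -0.61769253 -2.21014822] [ 0.02308964  0.09650998 -0.02930884] 10.1 [0.5506301  0.03833999 0.02397839] [-1.79997283e+02  1.70861985e-03 -8.00147818e+01]
[ 0.08556889 -0.38572153 -2.30156674] [0.07088746 0.05993863 0.03394797] 10.15 [0.55061981 0.0382962  0.02400705] [-1.79997583e+02  3.32859594e-05 -8.00178262e+01]
[-0.97961879 -0.20784274 -1.64003135] [-0.02481077  0.14269011 -0.00055695] 10.2 [0.5506628  0.03831329 0.02401201] [-1.79992779e+02  5.86157520e-04 -8.00139753e+01]
[([237.0, 283.4], 0.56)]
```

Request:
jog_arm(travel=[[0,0,0.004],[0,0,0.008],[0,0,0.008],[0.01,0,0.008],[0.02,0,0.008],[0.03,0,0.008],[0.045,0,0.008],[0.06,0,0.008],[0.075,0,0.008],[0.09,0,0.008]], dr=[[0,0,0],[0,0,0],[0,0,0],[0,0,0],[0,0,0],[0,0,0],[0,0,0],[0,0,0],[0,0,0],[0,0,0]], claw=[0,0,0,0,0,0,0,0,0,0])

```text
time_s: 11.5
tcp_pos: [0.5585, -0.0066, 0.02]
eef_rot: [180.0, 0.0, -80.0]
contact_force: [-0.3, 0.8, -2.6]
gripper_width: 0.0257
gripper_force: 40.0
```

```bash
cat >> h.py <<'E'
y=np.radians(10);g=np.array([-np.sin(y),np.cos(y),0])
def look(png,ctr=(.52,.18,.02),cams=('side',),w=40):
    for n in cams:
        c=cap(n);s=r.get_state();print(n,s['contact_force'].round(2),'along g',round(s['contact_force']@g,2),s['time_s'],s['tcp_pos'].round(4),s['eef_rot'].round(2))
        toe=s['tcp_pos']+g*.24+[0,0,-.0125];L=np.array([.518,.104,.003]);print(' toe guard xy',((toe-L)@np.cross(g,[0,0,1])).round(4),((toe-L)@g).round(4),'z',toe[2].round(4))
        for m in r.regions_of('plate',n)[:3]:
            v,u=np.nonzero(m['pixels']);Q=atz(c,np.c_[u,v],.011)[:,:2];b=cv2.minAreaRect(Q.astype(np.float32));print(' plate',m['conf'],np.round(b[0],4),np.round(b[1],4),b[2],'guard y range',((Q-L[:2])@g[:2]).min().round(4),((Q-L[:2])@g[:2]).max().round(4))
        if png:
            u,v=proj(c,[ctr])[0].astype(int);cv2.imwrite('pics/'+n+png,cv2.resize(np.ascontiguousarray(c['pixels'][v-w*3//4:v+w*3//4,u-w:u+w,::-1]),(800,600),interpolation=cv2.INTER_CUBIC))
E
python3 -c "
from h import *
look('3.png')"
```

```text
side [ 0.   -1.75 -2.48] along g -1.73 11.55 [ 0.5585 -0.0072  0.0199] [ 1.7999e+02 -1.0000e-02 -8.0040e+01]
 toe guard xy 0.0206 0.1234 z 0.0074
 plate 0.57 [0.5184 0.2386] [0.0869 0.058 ] 0.3707902431488037 guard y range 0.0994 0.1643
 plate 0.45 [0.748  0.1492] [0.0397 0.0571] 77.41313171386719 guard y range -0.0201 0.031
```

View pics/side3.png

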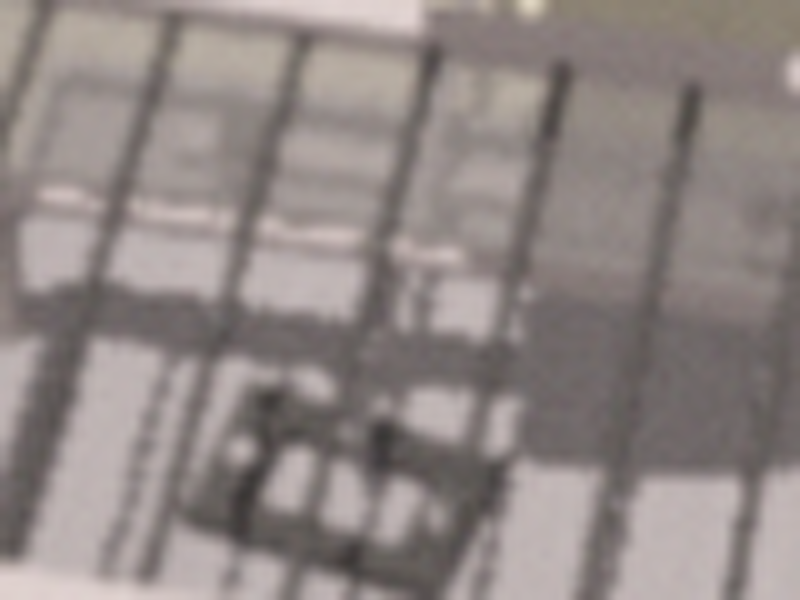

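Request:
jog_arm(travel=[[0.01,0,0],[0.025,0,0],[0.04,0,0],[0.055,0,0],[0.07,0,0],[0.085,0,0],[0.1,0,0],[0.11,0,0],[0.117,0,0],[0.117,0,0]], dr=[[0,0,0],[0,0,0],[0,0,0],[0,0,0],[0,0,0],[0,0,0],[0,0,0],[0,0,0],[0,0,0],[0,0,0]], claw=[0,0,0,0,0,0,0,0,0,0])

```text
time_s: 12.85
tcp_pos: [0.5686, -0.0639, 0.02]
eef_rot: [-180.0, -0.0, -80.0]
contact_force: [0.5, -0.1, -1.4]
gripper_width: 0.0254
gripper_force: 40.0
```

```bash
python3 -c "
from h import *
look('4.png',(.52,.14,.01),w=32)"
```

```text
side [ 0.91 -0.32 -2.37] along g -0.47 12.9 [ 0.5685 -0.0638  0.02  ] [180.    -0.   -80.03]
 toe guard xy 0.0206 0.066 z 0.0075
 plate 0.73 [0.7511 0.1499] [0.0423 0.0623] 76.21969604492188 guard y range -0.0234 0.0321
 plate 0.68 [0.5308 0.1871] [0.0678 0.0445] 7.54822301864624 guard y range 0.0564 0.1028
```

View pics/side4.png

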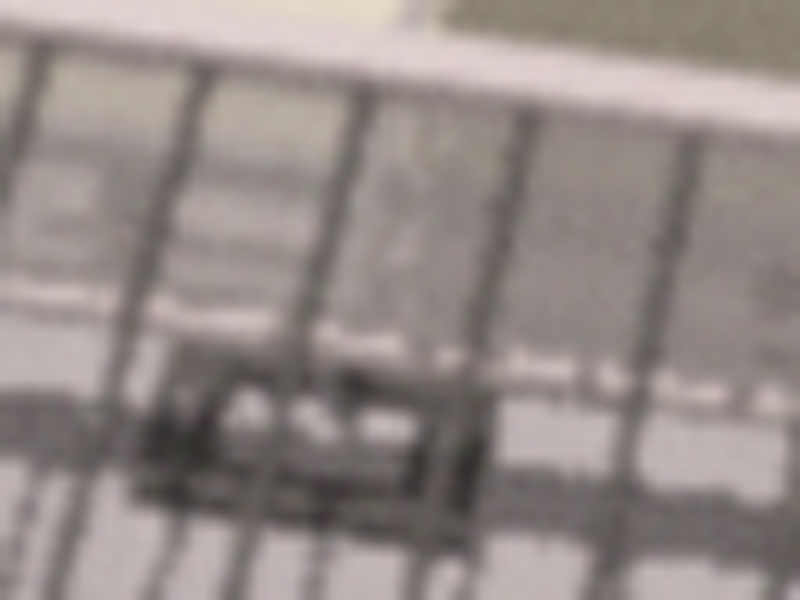

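```bash
python3 -c "
from h import *
c=cap('side');gx=np.cross(g,[0,0,1]);L=np.array([.518,.104,0])
u,v=proj(c,[(.52,.14,.01)])[0].astype(int)
uv=[(u-32+X*64/800,v-24+Y*48/600) for X,Y in((20,290),(240,318),(390,345),(550,365),(700,392),(330,380),(200,355))]
for z in(.015,.07): Q=atz(c,uv,z)-L;print(z,np.c_[Q@gx,Q@g].round(4).tolist())
print('bar back top edge y=.023 proj in crop',[(((p[0]-u+32)*12.5).round(),((p[1]-v+24)*12.5).round()) for p in proj(c,[L+gx*x+g*.023+[0,0,.015] for x in(-.1,0,.1)])])
print('sheet edge',[(((p[0]-u+32)*12.5).round(),((p[1]-v+24)*12.5).round()) for p in proj(c,[L+gx*x+g*.09+[0,0,.07] for x in(-.1,0,.1)])])
"
```

```text
0.015 [[0.0975, 0.0504], [0.0442, 0.049], [0.0077, 0.0503], [-0.0305, 0.0491], [-0.0664, 0.0505], [0.0195, 0.0628], [0.0511, 0.0613]]
0.07 [[0.0838, 0.0901], [0.0331, 0.0887], [-0.0017, 0.0899], [-0.038, 0.0889], [-0.0723, 0.0901], [0.0096, 0.1019], [0.0397, 0.1004]]
bar back top edge y=.023 proj in crop [(np.float64(859.0), np.float64(320.0)), (np.float64(444.0), np.float64(259.0)), (np.float64(37.0), np.float64(199.0))]
sheet edge [(np.float64(823.0), np.float64(410.0)), (np.float64(383.0), np.float64(344.0)), (np.float64(-49.0), np.float64(279.0))]
```

Request:
jog_arm(travel=[[0.004,0,0],[0.008,0,0],[0.012,0,0],[0.016,0,0],[0.02,0,0],[0.024,0,0],[0.028,0,0],[0.032,0,0],[0.034,0,0],[0.036,0,0]], dr=[[0,0,0],[0,0,0],[0,0,0],[0,0,0],[0,0,0],[0,0,0],[0,0,0],[0,0,0],[0,0,0],[0,0,0]], claw=[0,0,0,0,0,0,0,0,0,0])

```text
time_s: 14.25
tcp_pos: [0.5717, -0.0814, 0.02]
eef_rot: [180.0, 0.0, -80.0]
contact_force: [0.5, 0.5, -2.0]
gripper_width: 0.0259
gripper_force: 40.0
```

```bash
python3 -c "
from h import *
look('5.png',(.525,.125,.01),w=28)
r.capture('side');s=r.get_state();print(s['contact_force']@g,s['moment'])"
```

```text
side [-0.3   1.22 -1.09] along g 1.25 14.3 [ 0.5717 -0.0815  0.02  ] [-180.     -0.    -80.02]
 toe guard xy 0.0207 0.048 z 0.0075
 plate 0.71 [0.7491 0.1501] [0.0412 0.0599] 79.49188995361328 guard y range -0.0207 0.0315
 plate 0.67 [0.5275 0.1787] [0.0825 0.0319] 6.711493968963623 guard y range 0.0539 0.0878
0.21563738298745716 [ 0.11861002  0.14901785 -0.00150117]
```

View pics/side5.png

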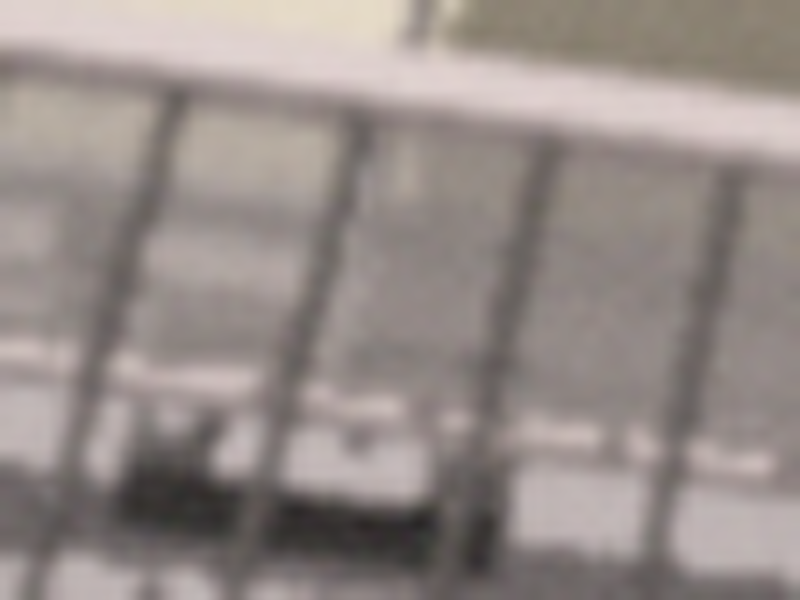

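Request:
jog_arm(travel=[[0.001,0,0],[0.002,0,0],[0.003,0,0],[0.004,0,0],[0.005,0,0],[0.006,0,0],[0.007,0,0],[0.008,0,0],[0.009,0,0],[0.01,0,0]], dr=[[0,0,0],[0,0,0],[0,0,0],[0,0,0],[0,0,0],[0,0,0],[0,0,0],[0,0,0],[0,0,0],[0,0,0]], claw=[0,0,0,0,0,0,0,0,0,0])

```text
time_s: 15.65
tcp_pos: [0.5725, -0.0863, 0.02]
eef_rot: [-180.0, 0.0, -80.0]
contact_force: [-0.2, 1.0, -2.4]
gripper_width: 0.0257
gripper_force: 40.0
```

```bash
cat > f.py <<'E'
from h import *
F=[]
for i in range(3): r.capture('side');s=r.get_state();F.append(s['contact_force']@g)
toe=s['tcp_pos']+g*.24;print(np.round(F,2),s['time_s'],s['tcp_pos'].round(4),'toe y',((toe-[.518,.104,0])@g).round(4))
E
python3 f.py
```

```text
[0.35 1.2  1.25] 15.8 [ 0.5725 -0.0863  0.02  ] toe y 0.0431
```

Request:
jog_arm(travel=[[0.0005,0,0],[0.001,0,0],[0.0015,0,0],[0.002,0,0],[0.0025,0,0],[0.003,0,0],[0.0035,0,0],[0.004,0,0],[0.0045,0,0],[0.005,0,0]], dr=[[0,0,0],[0,0,0],[0,0,0],[0,0,0],[0,0,0],[0,0,0],[0,0,0],[0,0,0],[0,0,0],[0,0,0]], claw=[0,0,0,0,0,0,0,0,0,0])

```text
time_s: 17.05
tcp_pos: [0.5728, -0.0881, 0.0198]
eef_rot: [180.0, 0.0, -80.0]
contact_force: [-0.9, 7.2, -2.7]
gripper_width: 0.0254
gripper_force: 40.0
```

```bash
python3 f.py
```

```text
[6.47 6.   7.24] 17.2 [ 0.5728 -0.0881  0.0198] toe y 0.0413
```

Request:
jog_arm(travel=[[0.0001,0,0],[0.0002,0,0],[0.0002,0,0],[0.0002,0,0],[0.0002,0,0],[0.0002,0,0],[0.0002,0,0],[0.0002,0,0],[0.0002,0,0],[0.0002,0,0]], dr=[[0,0,0],[0,0,0],[0,0,0],[0,0,0],[0,0,0],[0,0,0],[0,0,0],[0,0,0],[0,0,0],[0,0,0]], claw=[0,0,0,0,0,0,0,0,0,0])

```text
time_s: 18.45
tcp_pos: [0.5728, -0.0881, 0.0197]
eef_rot: [180.0, 0.0, -80.0]
contact_force: [-1.3, 6.8, -3.2]
gripper_width: 0.0258
gripper_force: 40.0
```

```bash
python3 f.py; python3 -c "
from h import *
look('6.png',(.525,.13,.01),w=32)"
```

```text
[6.65 7.83 7.48] 18.6 [ 0.5728 -0.0881  0.0197] toe y 0.0413
side [-0.04  7.03 -2.54] along g 6.93 18.65 [ 0.5728 -0.0881  0.0198] [ 1.800e+02  5.000e-02 -8.002e+01]
 toe guard xy 0.0206 0.0413 z 0.0073
 plate 0.43 [0.7518 0.1504] [0.0413 0.0628] 73.60444641113281 guard y range -0.024 0.0315
```

View pics/side6.png

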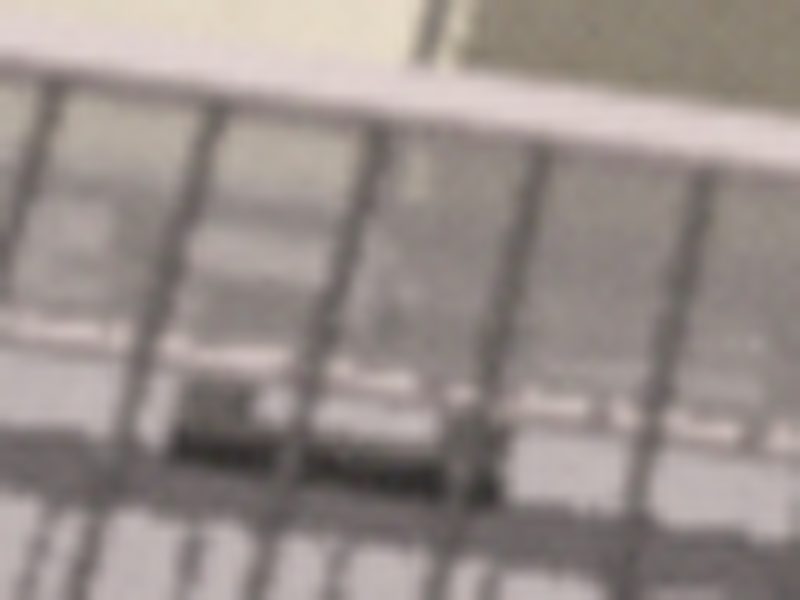

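Request:
jog_arm(travel=[[-0.004,0,0],[-0.009,0,0],[-0.013,0,0],[-0.013,0,0],[-0.013,0,-0.012],[-0.013,0,-0.026],[-0.013,0,-0.04],[-0.013,0,-0.055],[-0.013,0,-0.06],[-0.013,0,-0.06]], dr=[[0,0,0],[0,0,0],[0,0,0],[0,0,0],[0,0,0],[0,0,0],[0,0,0],[0,0,0],[0,0,0],[0,0,0]], claw=[0,0,0,0,0,0,0,0,0,0])

```text
time_s: 19.95
tcp_pos: [0.572, -0.0824, 0.0502]
eef_rot: [-180.0, 0.0, -80.0]
contact_force: [-1.2, -1.1, -2.3]
gripper_width: 0.026
gripper_force: 40.0
```

```bash
python3 f.py
```

```text
[0.08 0.02 0.25] 20.1 [ 0.5717 -0.0824  0.0497] toe y 0.0471
```

Request:
jog_arm(travel=[[0.03,0,0],[0.07,0,0],[0.11,0,0],[0.15,0,0],[0.19,0,0],[0.23,0,0],[0.26,0,0],[0.26,0,0],[0.26,0,0],[0.26,0,0]], dr=[[0,0,0],[0,0,0],[0,0,0],[0,0,0],[0,0,0],[0,0,0],[0,0,0],[0,0,0],[0,0,0],[0,0,0]], claw=[0,0,0,0,0,0,0,0,0,0])

```text
time_s: 21.35
tcp_pos: [0.5944, -0.2099, 0.05]
eef_rot: [-180.0, 0.0, -80.0]
contact_force: [0.3, 0.2, -2.3]
gripper_width: 0.0257
gripper_force: 40.0
```

```bash
python3 f.py; python3 - <<'E'
from h import *
c=cap('side','side7.png');cap('top','top7.png')
s=r.get_state();T=s['tcp_pos'];m=r.regions_of('rod','side')[:1]
P=cloud(c,m[0]['pixels']);a=(P-T)@g;b=P[:,2]-T[2];k=(a>.05)&(b<.05)
print('rod z fit',np.polyfit(a[k],b[k],1),k.sum())
look('7c.png',(.525,.13,.01),w=32)
E
```

```text
[-0.56 -0.22  0.4 ] 21.5 [ 0.5945 -0.21    0.0501] toe y -0.0825
rod z fit [-0.02179995  0.01349023] 120
side [ 1.22  0.85 -2.44] along g 0.62 21.7 [ 0.5944 -0.2103  0.05  ] [-180.   -0.  -80.]
 toe guard xy 0.0207 -0.0828 z 0.0375
 plate 0.57 [0.7511 0.1504] [0.0417 0.0623] 76.94999694824219 guard y range -0.0234 0.0321
```

View pics/side7c.png

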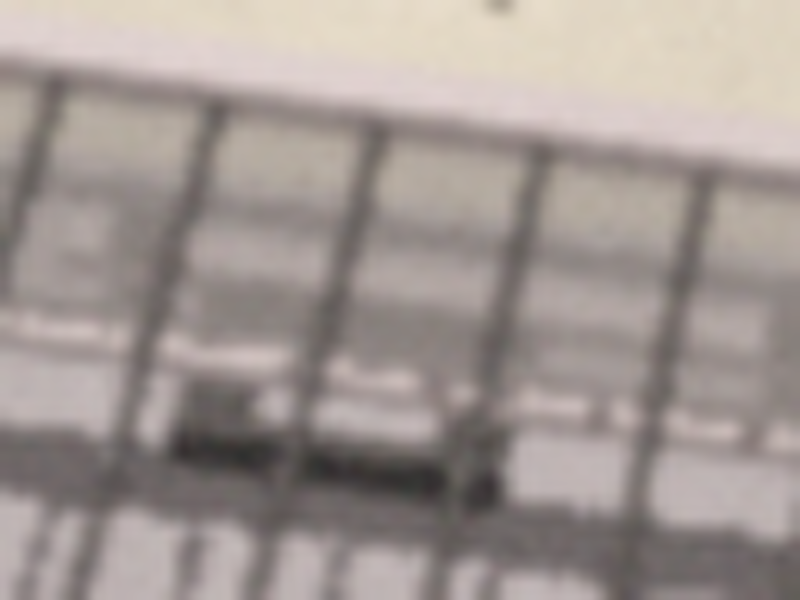

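Request:
jog_arm(travel=[[0,0,0.015],[0,0,0.03],[0,0,0.045],[0,0,0.056],[0,0,0.061],[0,0,0.064],[0,0,0.0665],[0,0,0.0665],[0,0,0.0665],[0,0,0.0665]], dr=[[0,0,0],[0,0,0],[0,0,0],[0,0,0],[0,0,0],[0,0,0],[0,0,0],[0,0,0],[0,0,0],[0,0,0]], claw=[0,0,0,0,0,0,0,0,0,0])

```text
time_s: 23.0
tcp_pos: [0.5945, -0.2105, 0.0169]
eef_rot: [-180.0, -0.0, -80.0]
contact_force: [0.7, -1.1, -2.0]
gripper_width: 0.0257
gripper_force: 40.0
```

Nearly down (about half a millimetre); settle it and open.

Request:
jog_arm(travel=[[0,0,0.0006],[0,0,0.0012],[0,0,0.0012],[0,0,0.0012],[0,0,0.0012],[0,0,0.0012],[0,0,0.0012],[0,0,0.0012],[0,0,0.0012],[0,0,0.0012]], dr=[[0,0,0],[0,0,0],[0,0,0],[0,0,0],[0,0,0],[0,0,0],[0,0,0],[0,0,0],[0,0,0],[0,0,0]], claw=[0,0,0,0,0.5,0.7,0.8,0.8,0.8,0.8])

```text
time_s: 24.25
tcp_pos: [0.5944, -0.2105, 0.0161]
eef_rot: [180.0, 0.0, -80.0]
contact_force: [-0.1, 0.1, 1.1]
gripper_width: 0.07
gripper_force: 0.0
```

Request:
jog_arm(travel=[[0,0,-0.03],[0,0,-0.08],[0,0,-0.15],[0,0,-0.22],[0,0,-0.3],[0.06,0,-0.36],[0.12,0,-0.36],[0.2,0,-0.36],[0.3,0,-0.36],[0.3,0,-0.36]], dr=[[0,0,0],[0,0,0],[0,0,0],[0,0,0],[0,0,0],[0,0,0],[0,0,0],[0,0,0],[0,0,0],[0,0,0]], claw=[0.8,0.8,0.8,0.8,0.8,0.8,0.8,0.8,0.8,0.8])

```text
time_s: 25.5
tcp_pos: [0.62, -0.3613, 0.1964]
eef_rot: [180.0, -0.0, -80.2]
contact_force: [0.8, 1.2, 0.6]
gripper_width: 0.0701
gripper_force: 0.0
```

```bash
python3 - <<'E'
from h import *
look('8c.png',(.54,.14,.01),cams=('top',),w=50)
c=cap('top');P=cloud(c,r.regions_of('rod','top')[0]['pixels']);print('rod',P.mean(0).round(3),np.percentile(P[:,2],[5,95]).round(3))
k=P[:,2]>.045;print([np.round(x,3) for x in cv2.minAreaRect(P[k,:2].astype(np.float32))])
E
```

```text
top [-0.02  0.91  0.33] along g 0.9 25.55 [ 0.62   -0.3597  0.1964] [179.99   0.   -80.15]
 toe guard xy 0.0199 -0.2344 z 0.1839
 plate 0.68 [0.5319 0.1567] [0.0852 0.0522] 11.055362701416016 guard y range 0.0228 0.0754
 plate 0.55 [ 0.4325 -0.5524] [0.0766 0.1134] 1.8247370719909668 guard y range -0.6901 -0.5733
 plate 0.5 [0.7526 0.1466] [0.0358 0.0576] 78.61566925048828 guard y range -0.0225 0.0233
rod [ 0.569 -0.069  0.034] [0.03  0.038]
[array([0., 0.]), array([0., 0.]), np.float64(0.0)]
```

View pics/top8c.png

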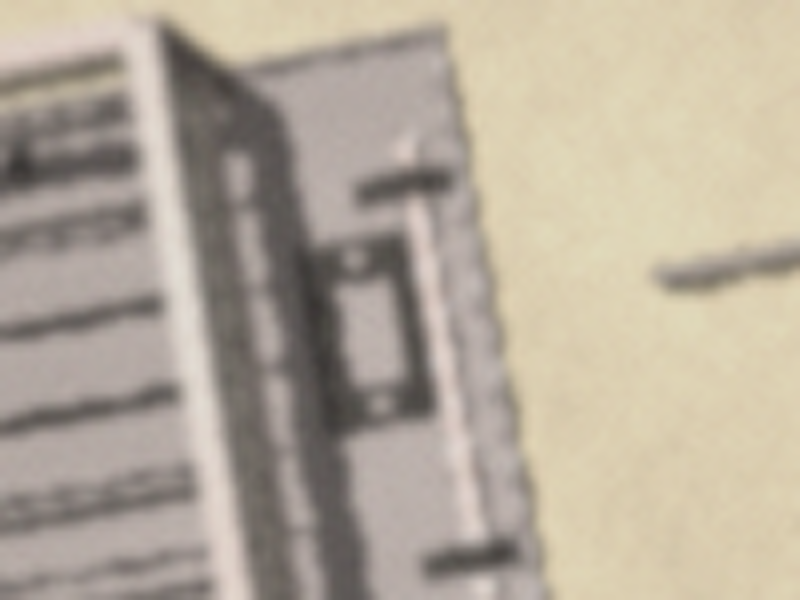

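The top view shows the plate square and flush on the bar, with its front edge running along the bar from about (405,240) to (430,410). The rod stands level in front of the tray, its end at (660,275).

```bash
python3 -c "
from h import *
for i in range(4): r.capture('side')
print(r.get_state()['qd'].round(2));print(r.close_job())"
```

```text
[-0.17  0.25  0.17 -0.03  0.11  0.1 ]
the job is handed in; nothing more can be done
None
```

The plate lies flush against the stop bar after being held there at about 7 N for over a second, the rod stands released on the bench in front of the tray, and the job is handed in at about 26 s on the robot's clock, with no verdict returned.

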